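# Empty the grinder's catch tray into the tumbler

### The job

Collect the two finished stoneware lid knobs from the grinder's catch tray into the tipping tote of the tumbler; the rectangular dressing stone stays where it lies in the tray. When both knobs stand or lie in the level tote, lift the tote by its bar until they slide into the hopper, then lower the tote fully back down and let go. Do not knock over the small jar between the two machines.

Things in the scene. Friction and masses are not known exactly. Their poses are not given: they have to be found in the camera images.
- knob_a: One finished lid knob of fired clay, in the catch tray: a round upright body 38 mm in diameter and 28 mm high, then a taper to a 24 mm stub; 42 mm high in all, about 0.09 kg. It stands upright; origin at the centre of its underside, z up.
- knob_b: The other lid knob, the same as knob_a.
- stone: Rectangular off-white dressing stone in the same catch tray, 45 mm (x) by 24 mm (y) by 22 mm high; origin at the centre of its underside, z up. It is to stay where it lies.
- grinder: Bench grinder, fixed, on the left or right of the bench, its back to the robot. Origin on the table, 50 mm beyond the centre of its open steel catch tray; x points from the machine out along the tray (roughly away from the robot). A level white guard sheet overhangs the inner (robot) half of the tray; the machine, 215 mm high, stands from 102 to 222 mm behind the tray's centre.
- tray_floor (a point): Centre of the catch tray's floor, 20 mm above the table, at x = -50 mm of the grinder; axes as the grinder's. The tray is 190 by 280 mm inside (x, y), its walls 5 mm thick and 15 mm high above the floor. Knobs and stone stand in a row along y, some 80 mm apart, at x from -2 to 12 mm of this point.
- guard_edge (a point): Middle of the lower front edge of the white guard with its dark rail: 10 mm from the tray's centre on the robot's side, 125 mm above the table; the guard is 260 mm wide (y), its rail 12 mm high. As the knobs stand right by this edge, an upright gripper meets the guard; one leaning about 35 degrees away from the robot (fingertips pointing back under the guard), closing along y, passes.
- tumbler: Tumbler, fixed, on the other side of the bench. Origin on the table below the tote's hinge; x points from the tote to the hopper (roughly away from the robot), z up. A grey block 105 mm high stands under the tote.
- hopper_floor (a point): Centre of the inner floor of the open-topped black hopper, 30 mm above the table and 90 mm beyond the hinge; axes as the tumbler's. Inside 194 by 220 mm (x, y); side walls 110 mm, far wall 160 mm, near wall (under the hinge) 100 mm high above the table.
- tote_hinge (a point): Middle of the tote's hinge line, which runs along the tumbler's y axis, 120 mm above the table.
- tote (a joint): Tilt of the tipping tote in rad: 0 = level (its rest), growing as the bar end is lifted, stop at 1.25. It turns freely and falls back to level if let go; knobs slide out well before 1.2. About 0.4 kg.
- tote_floor (a point): Middle of the top of the tote's floor, moving with the tote; 120 mm above the table and 65 mm from the hinge when level. The aluminium tote is a shallow scoop: floor 75 mm either way along x, 193 mm wide inside (y), walls 24 to 26 mm high on three sides, open at +x over the hopper.
- tote_bar (a point): Middle of the tote's lifting bar, moving with it: a round bar 10 mm thick, 110 mm long along y, 30 mm clear of the tote's near end (robot's side), 180 mm from the hinge and 132 mm above the table when level. It can be pinched from above, fingers closing along x; it pivots in the fingers as the tote turns.
- jar: Small amber glass jar, 48 mm in diameter, 55 mm high, standing on the table between the two machines on the robot's side; origin at the centre of its underside, z up.
Not all that is in view belongs to the job. What is shaped like the knob_a but blue is not meant.

How it is judged:
By the outcome, as a careful person would: the job done as asked, in the order asked, and still so for the second after the job is handed in, with the robot touching nothing.
It also fails if it takes over 72 s, if anything falls off the work surface, if the arm or the gripper's body presses on something with over 40 N, if the wrist force passes 120 N, or if a joint passes its speed limit or range.

### The arm

A 7-joint arm with a two-finger parallel gripper is mounted at the origin on the work surface. World frame = base frame: x ahead of the robot, y to its left, z up, the work surface at z = 0. Lengths are in m, angles in rad, forces in N, time in s.
With the tool pointing down it reaches from about 0.4 to 0.85 m from the base axis. Payload 4.5 kg.
Tool frame: the origin (TCP) lies midway between the tips of the shut fingers; the grasp point (between the pads) lies 19 mm behind it; z points along the fingers, y is the line along which they close (so a half turn about z gives the same grasp; the last joint's range is limited). The gripper opens to 88 mm and grips with 3 to 60 N. Pads are 18 mm wide; open, the fingers measure 123 mm over their backs; the gripper's body (75 mm by 187 mm) begins 45 mm behind the grasp point.
Start: joints at [1.338, 0.689, -0.195, 1.565, 0.157, 0.902, -0.215], TCP at [0.165, -0.603, 0.239] pointing down, gripper open.
Joint ranges: [-3.01, 3.01], [-0.46, 2.08], [-1.47, 1.51], [0.13, 2.56], [-1, 4.14], [0.04, 2.09], [-2.66, 2.66]. Speed limits (rad/s): [2.57, 2.57, 3.14, 3.14, 3.14, 3.14, 3.14].

### API

Orientations are given as a unit quaternion [x, y, z, w].
In Python, from plant import r gives the robot as it stands.
- The arm moves only by the tool move_arm, never from a script. Its argument "targets" is a list that holds one entry, the list of rows, each a list of 7 numbers: the opening, from 0 (shut) to 1 (fully open), then the shift along the tool's x, y, z in mm, then the turn, a rotation vector about the tool's x, y, z in degrees. In form: [[[claw, dx, dy, dz, ax, ay, az], ...]]. A call has 1 to 10 rows; each row is the pose to reach, as a shift and turn from the pose commanded when the call began, along the tool's axes at that moment; what a row does not reach only later rows make up. A row lasts 1/8 s, in which the tool goes at most 62.5 mm and 10.7 degrees, less where a joint would pass 70% of its speed; a pose out of reach is approached as far as the arm can. A call with a gripper value outside its range is refused whole. The fingers move at their own pace and stop on an object; "newtons" is the grip in N (left out, the last holds). Time passes only in rows, so rows that repeat a pose let the fingers close. It gives the time, the measured TCP pose, the force, the opening and the grip force at its end, in the units of the state.
- r.get_state(): the state, without advancing time (a new reading comes with each control period).
- r.snapshot(name): name is "scene" or "top" or "wrist"; returns the picture (400x640x3 uint8, red, green, blue); there is no depth.
- r.camera_info(name): a dict with "fx", "fy", "cx", "cy" (pixels), "R" (3x3) and "t" (3): a world point X has camera coordinates R X + t. Camera axes: x right, y down, z forward; pixel columns grow to the right and rows downward; lengths in m; the calibration is good to about 2 mm. A picture is of the moment at which its call begins: read the wrist's pose just before it. camera_info takes no time and is no camera call; for the wrist camera it gives the pose at the moment of the call.
- r.finish_job(): hands the job in; it is judged then, once.
The state is a dict: "clock": time; "q": joint angles; "qd": joint speeds; "joint_torque": joint torques, N m; "tool_pos": TCP position; "eef_rot": TCP orientation; "contact_force": force on the tool from outside, world axes, zero at the start; "moment": the same for the moment, N m; "opening": opening from 0.0 (shut) to 1.0 (fully open); "finger_force": force on a finger pad.
Only numpy, scipy, OpenCV 4.12 (cv2) and the standard library are available. Lean on these libraries where they do the work, as an engineer would, in place of code of your own. Each camera call takes 0.05 s, during which the arm holds its last target. There are 200 camera calls.

## Working session

There is one attempt and no reset: what is moved stays moved. The work goes in short steps, Python scripts to look and compute and a tool call to move; the robot and the scene stay as the last step left them, time stands still between calls to the robot, and variables do not carry over. Pictures are saved under pics/ and viewed, at most 10 in all, crops included, and the job is handed in when it is done.

Besides the shell and the picture viewer there is one more tool, called after "Call:" as name([rows], argument=value, ...), one row to a line, values as JSON. move_arm: Moves the arm, as the interface text tells. Its arguments: {"type":"object","properties":{"targets":{"type":"array","items":{"type":"array","items":{"type":"array","items":{"type":"number"}}}},"newtons":{"type":"number"}},"required":["targets"]}

```bash
ls; mkdir -p pics; python3 - <<'E'
from plant import r
import cv2,numpy as np
a=r.snapshot("scene");b=r.snapshot("top")
np.save('a.npy',a);np.save('b.npy',b)
cv2.imwrite('pics/scene.png',a[:,:,::-1]);cv2.imwrite('pics/top.png',b[:,:,::-1])
for n in("scene","top"):
    c=r.camera_info(n);print(n,c['fx'],c['fy'],c['cx'],c['cy'],np.round(c['R'],4).tolist(),np.round(c['t'],4).tolist())
s=r.get_state();print(s)
E
```

```text
pics
scene 456.4239025326739 456.4239025326739 323.8497518255228 198.76831458617022 [[-0.4476, 0.894, 0.0204], [0.5649, 0.3004, -0.7685], [-0.6932, -0.3325, -0.6395]] [0.2, -0.252, 1.6324]
top 384.53657025065434 384.53657025065434 316.7728495016472 201.99468139062625 [[0.0218, -0.9997, 0.0133], [-0.9977, -0.0226, -0.0644], [0.0647, -0.0119, -0.9978]] [0.0222, 0.5687, 1.1922]
{'clock': 0.1, 'q': array([ 1.33781894,  0.68990948, -0.19454649,  1.56620976,  0.15726712,
        0.90252161, -0.21509019]), 'qd': array([ 0.00097394, -0.00307593, -0.00192373, -0.00296459,  0.00028895,
       -0.00094579, -0.00015946]), 'joint_torque': array([-3.21746775e-03, -5.28496706e+01, -1.27151694e+00, -1.53837061e+01,
       -5.25766541e-02,  1.95464585e-03,  6.91236141e-05]), 'tool_pos': array([ 0.16459562, -0.60235296,  0.23799313]), 'eef_rot': array([ 9.91111090e-01,  1.33034273e-01, -1.49854300e-04, -8.16229150e-04]), 'contact_force': array([ 0.24232015,  0.05679449, -0.72732524]), 'moment': array([ 0.00114486, -0.01966235, -0.01060573]), 'finger_force': 0.0, 'opening': 0.9997644686031789}
```

View pics/scene.png

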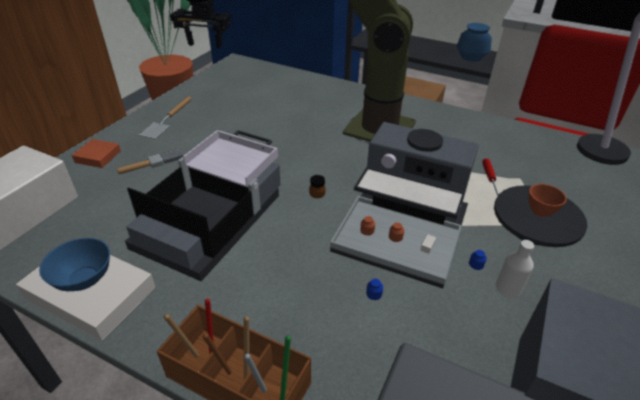

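View pics/top.png

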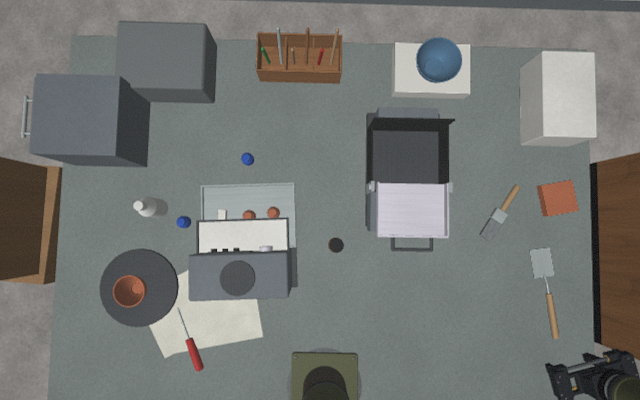

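The scene picture shows knobs (terracotta) at (368,226) and (397,232), and the stone at (428,242). Not meant: blue knobs at (374,289) and (478,260), and the terracotta bowl at (547,200). The top view shows the same knobs at (273,212) and (249,215), the stone at (222,214), the jar at (336,245), the tote at (412,210) and its bar at (412,248).

```bash
python3 - <<'E'
import cv2,numpy as np
a=np.load('a.npy');b=np.load('b.npy')
def crop(im,x,y,w,h,s): return cv2.resize(im[y:y+h,x:x+w,::-1],None,fx=s,fy=s,interpolation=cv2.INTER_CUBIC)
t=crop(b,180,170,130,50,6); s=crop(a,325,180,130,50+50,6)
cv2.imwrite('pics/k1.png',s)
u=crop(b,180,175,290,85,2.7)
v=crop(b,180,170,130,140,2)
w=crop(b,355,100,110,160,3.5)
o=np.zeros((560,800,3),np.uint8)
o[:,:385]=w; o[:300,390:790]=crop(b,190,175,133,100,3)[:300,:400] if False else np.pad(crop(b,190,175,133,100,3),((0,0),(0,1),(0,0)))
o[300:560,390:790]=crop(a,170,125,125,82,3.2)[:260,:400]
cv2.imwrite('pics/k2.png',o)
E
```

```text
(no output)
```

View pics/k1.png

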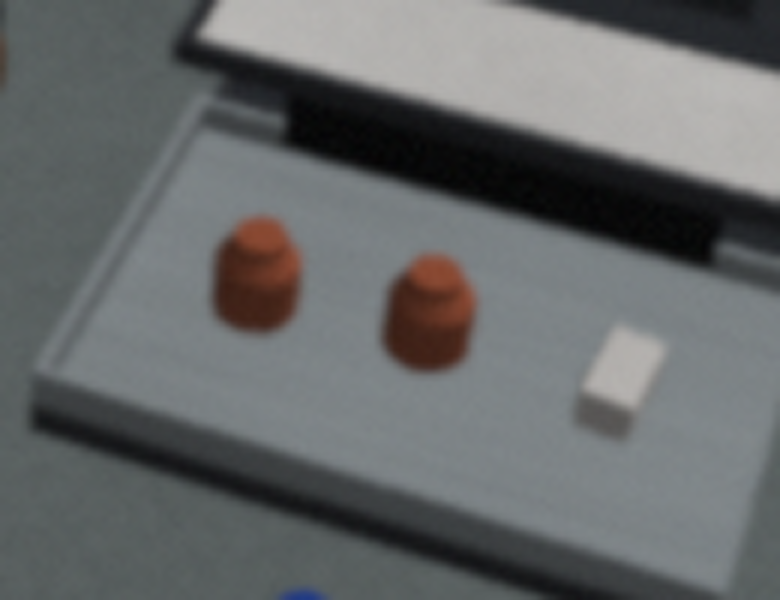

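View pics/k2.png

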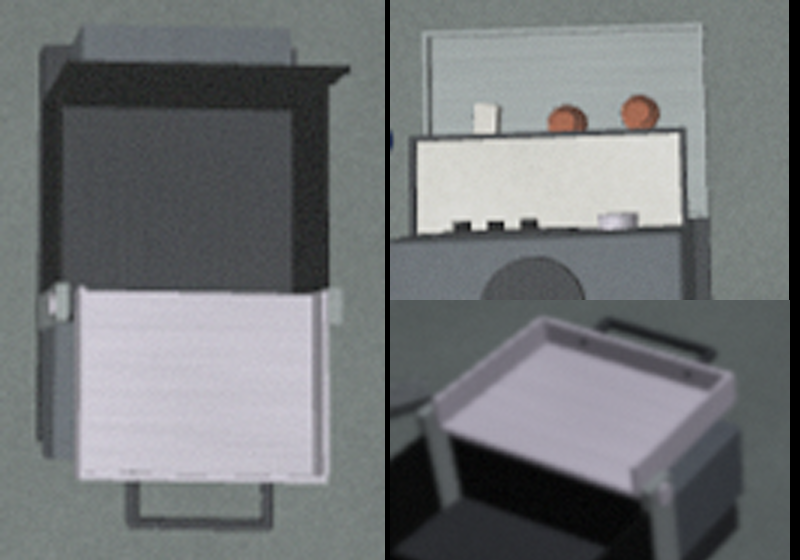

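The close crops confirm the choice: terracotta knob tops are at crop (262,236) and (435,272), and the off-white stone is at (625,370). The bar is centred near crop (200,522), and the tote's front edge runs from (78,289) to (328,294).

```bash
cat > h.py <<'E'
from plant import r
import numpy as np
from scipy.spatial.transform import Rotation as Ro
C={n:r.camera_info(n) for n in("scene","top")}
def ray(n,u,v,z,c=None):
    c=c or C[n];R=np.array(c['R']);t=np.array(c['t']);o=-R.T@t
    d=R.T@np.array([(u-c['cx'])/c['fx'],(v-c['cy'])/c['fy'],1]);return o+d*(z-o[2])/d[2]
def rel(goal,q):  # goal TCP pose -> mm shift, deg turn in tool frame (measured pose)
    s=r.get_state();R0=Ro.from_quat(s['eef_rot'])
    return np.round(np.r_[R0.inv().apply(np.array(goal)-s['tool_pos'])*1e3,(R0.inv()*q).as_rotvec(degrees=True)],1)
E
python3 - <<'E'
from h import *
S=lambda x,y,z:ray('scene',325+(x+.5)/6-.5,180+(y+.5)/6-.5,z)
T=lambda x,y,z:ray('top',190+(x-390+.5)/3-.5,175+(y+.5)/3-.5,z)
W=lambda x,y,z:ray('top',355+(x+.5)/3.5-.5,100+(y+.5)/3.5-.5,z)
P=lambda n,v:print(n,np.round(v,4))
P('A top scene',S(262,236,.062));P('A bottom',S(257,312,.02));P('B',S(435,272,.062));P('Bbot',S(428,350,.02))
P('A topcam',T(642,110,.055));P('B topcam x',T(569,118,.055))
P('stone top scene',S(640,360,.042));P('farL scene',S(35,375,.035));P('farR scene',S(725,595,.035))
P('far L',T(423,32,.035));P('far R',T(702,25,.035));P('guardL',T(412,136,.137));P('guardR',T(686,129,.137))
P('guardL.125',T(412,138,.125));P('guardR',T(686,131,.125))
P('bar L',W(128,522,.132));P('bar R',W(271,524,.132));P('nearL',W(78,480,.146));P('nearR',W(328,482,.146))
P('hL',W(78,289,.12));P('hR',W(315,293,.12))
P('jar',ray('top',336,245,.055))
E
```

```text
A top scene [0.5321 0.1684 0.062 ]
A bottom [0.5343 0.1707 0.02  ]
B [0.5189 0.2416 0.062 ]
Bbot [0.5217 0.2449 0.02  ]
A topcam [0.5342 0.1657 0.055 ]
B topcam x [0.5245 0.2393 0.055 ]
stone top scene [0.5083 0.3307 0.042 ]
farL scene [0.6276 0.1081 0.035 ]
farR scene [0.6106 0.3956 0.035 ]
far L [0.6106 0.396  0.035 ]
far R [0.6245 0.1081 0.035 ]
guardL [0.5019 0.3725 0.137 ]
guardR [0.5141 0.1156 0.137 ]
guardL.125 [0.5001 0.376  0.125 ]
guardR [0.5125 0.1163 0.125 ]
bar L [ 0.4325 -0.1779  0.132 ]
bar R [ 0.4333 -0.2942  0.132 ]
nearL [ 0.4659 -0.1345  0.146 ]
nearR [ 0.4686 -0.3357  0.146 ]
hL [ 0.6228 -0.1371  0.12  ]
hR [ 0.6241 -0.3342  0.12  ]
jar [ 0.4364 -0.0259  0.055 ]
```

```bash
cat >> h.py <<'E'
YG,YT=np.radians(2.9),np.radians(.5)
def lean(yaw,deg=35):
    s,c=np.sin(np.radians(deg)),np.cos(np.radians(deg))
    return Ro.from_euler('z',yaw)*Ro.from_matrix(np.array([[c,0,-s],[0,-1,0],[-s,0,-c]]))
def tcp(g,q,back=0): # TCP for grasp point g, backed off along tool axis
    return np.array(g)+q.apply([0,0,.019-back])
A=np.array([.5335,.168,.045]);B=np.array([.5215,.2425,.045])
E
python3 - <<'E'
from h import *
q=lean(YG);g=tcp(A,q,.13);print(g,q.as_matrix().round(3).tolist())
print(rel(g+[0,0,.18],q), rel([.42,-.2,.38],q))
E
```

```text
[0.59708545 0.1712211  0.13592588] [[0.818, 0.051, -0.573], [0.041, -0.999, -0.029], [-0.574, 0.0, -0.819]]
[ 621.2 -632.3  -76.9    3.7  -34.8   12. ] [ 352.5 -321.  -141.5    3.7  -34.8   12. ]
```

Call:
move_arm([
  [[0.6, 0, 0, -100, 0, 0, 0], [0.6, 0, 0, -140, 0, 0, 0], [0.6, 350, -320, -140, 4, -35, 12], [0.6, 350, -320, -140, 4, -35, 12], [0.6, 350, -320, -140, 4, -35, 12], [0.6, 350, -320, -140, 4, -35, 12], [0.6, 350, -320, -140, 4, -35, 12], [0.6, 350, -320, -140, 4, -35, 12], [0.6, 350, -320, -140, 4, -35, 12], [0.6, 350, -320, -140, 4, -35, 12]],
])

```text
clock: 1.35
tool_pos: [0.4196, -0.1987, 0.3783]
eef_rot: [0.953, 0.026, -0.302, 0.006]
contact_force: [0.3, -0.6, -0.6]
opening: 0.604
finger_force: 0.0
```

```bash
python3 - <<'E'
from h import *
q=lean(YG);g=tcp(A,q,.13);s=r.get_state();print(s['tool_pos'],s['q'].round(2))
print(rel(g+[0,0,.18],q), rel(g,q))
E
```

```text
[ 0.41958746 -0.19865736  0.37828625] [ 0.27  0.62 -0.08  1.43  0.19  1.69 -1.36]
[ 1.982e+02 -3.595e+02 -6.090e+01 -1.000e-01  2.000e-01  3.000e-01] [ 3.018e+02 -3.585e+02  8.620e+01 -1.000e-01  2.000e-01  3.000e-01]
```

Call:
move_arm([
  [[0.6, 198, -360, -61, 0, 0, 0], [0.6, 198, -360, -61, 0, 0, 0], [0.6, 198, -360, -61, 0, 0, 0], [0.6, 198, -360, -61, 0, 0, 0], [0.6, 198, -360, -61, 0, 0, 0], [0.6, 198, -360, -61, 0, 0, 0], [0.6, 198, -360, -61, 0, 0, 0], [0.6, 302, -359, 86, 0, 0, 0], [0.6, 302, -359, 86, 0, 0, 0], [0.6, 302, -359, 86, 0, 0, 0]],
])

```text
clock: 2.6
tool_pos: [0.5966, 0.167, 0.1329]
eef_rot: [0.953, 0.024, -0.303, 0.006]
contact_force: [-0.0, 0.6, 0.2]
opening: 0.6
finger_force: 0.0
```

```bash
python3 - <<'E'
from h import *
import cv2
q=lean(YG);s=r.get_state();print(s['tool_pos'],s['q'].round(2));print(rel(tcp(A,q,.13),q),rel(tcp(A,q),q))
c=r.camera_info('wrist');im=r.snapshot('wrist')
for P in (A+[0,0,-.025],A+[0,0,.017],B+[0,0,.017]):
    v=np.array(c['R'])@P+c['t'];print((v[:2]/v[2]*c['fx']+[c['cx'],c['cy']]).round(1))
cv2.imwrite('pics/w1.png',im[:,:,::-1])
E
```

```text
[0.59658906 0.16700057 0.13289647] [-0.23  1.14 -0.13  0.99 -0.04  1.61 -1.83]
[-1.2 -4.2 -2.9 -0.1  0.3  0. ] [-6.000e-01 -3.900e+00  1.271e+02 -1.000e-01  3.000e-01  0.000e+00]
[318.  182.8]
[317.5 216.7]
[236. 222.]
```

View pics/w1.png

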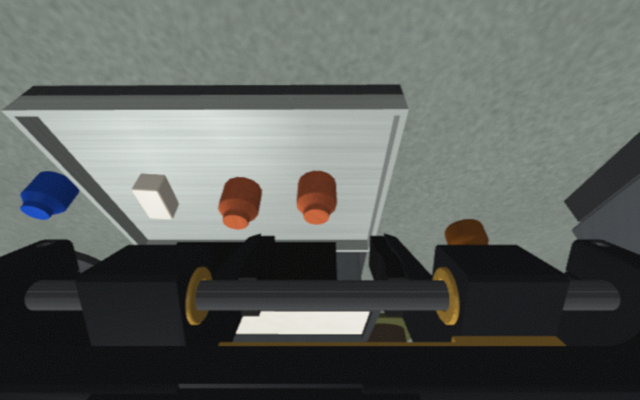

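The wrist picture shows knob A's top at (316,216) and knob B's at (237,222), each within 2 px of the prediction. The stone lies at (155,195), clear of both.

Call:
move_arm([
  [[0.6, 0, 0, 0, 0, 0, 0], [0.6, 0, 0, 40, 0, 0, 0], [0.6, 0, 0, 80, 0, 0, 0], [0.6, 0, 0, 80, 0, 0, 0], [0.6, 0, 0, 80, 0, 0, 0]],
])

```text
clock: 3.28
tool_pos: [0.5542, 0.1657, 0.0729]
eef_rot: [0.954, 0.024, -0.299, 0.005]
contact_force: [-0.2, 0.4, -0.1]
opening: 0.6
finger_force: 0.0
```

```bash
python3 - <<'E'
from h import *
q=lean(YG);s=r.get_state();print(s['tool_pos']);print(rel(tcp(A,q),q))
E
```

```text
[0.55423727 0.16572531 0.07288746]
[-1.  -3.1 53.7 -0.3 -0.2  0.1]
```

Call:
move_arm([
  [[0.6, -1, -3, 20, 0, 0, 0], [0.6, -1, -3, 40, 0, 0, 0], [0.6, -1, -3, 53, 0, 0, 0], [0.6, -1, -3, 53, 0, 0, 0]],
])

```text
clock: 3.78
tool_pos: [0.5206, 0.1668, 0.0279]
eef_rot: [0.953, 0.024, -0.302, 0.006]
contact_force: [-0.1, -0.1, 0.9]
opening: 0.597
finger_force: 0.0
```

```bash
python3 - <<'E'
from h import *
q=lean(YG);s=r.get_state();print(s['tool_pos'],s['contact_force']);print(rel(tcp(A,q),q))
E
```

```text
[0.52057206 0.16676513 0.02794236] [-0.14940955 -0.05461536  0.94644178]
[ 0.8 -0.6 -2.4 -0.2  0.1  0. ]
```

Close and lift.

Call:
move_arm([
  [[0.3, 0, 0, 0, 0, 0, 0], [0.3, 0, 0, 0, 0, 0, 0], [0.3, 0, 0, 0, 0, 0, 0], [0.3, 0, 0, 0, 0, 0, 0], [0.3, 0, 0, -10, 0, 0, 0], [0.3, 0, 0, -30, 0, 0, 0], [0.3, 0, 0, -70, 0, 0, 0], [0.3, 0, 0, -120, 0, 0, 0], [0.3, 0, 0, -120, 0, 0, 0]],
], newtons=20)

```text
clock: 4.9
tool_pos: [0.5924, 0.1699, 0.1281]
eef_rot: [0.954, 0.024, -0.298, 0.005]
contact_force: [-0.5, 0.8, -0.6]
opening: 0.42
finger_force: 20.0
```

```bash
cat >> h.py <<'E'
TF=np.array([.5485,-.236,.12]); qT=lean(YT)
PA=TF+[-.005,.042,0.028];PB=TF+[-.005,-.042,0.028]
E
python3 - <<'E'
from h import *
s=r.get_state();print(s['opening'],s['finger_force'],s['tool_pos'])
print(rel([.52,.05,.32],qT),rel(tcp(PA,qT)+[0,0,.09],qT))
E
```

```text
0.41990367835637576 19.99995564481651 [0.59241193 0.16992691 0.12810039]
[-173.7  115.5 -113.7    1.1   -0.3    2. ] [-1.181e+02  3.603e+02 -3.480e+01  1.100e+00 -3.000e-01  2.000e+00]
```

Call:
move_arm([
  [[0.3, -40, 0, -58, 0, 0, 0], [0.3, -86, 0, -123, 0, 0, 0], [0.3, -86, 0, -123, 0, 0, 0], [0.3, -118, 360, -100, 1, 0, 2], [0.3, -118, 360, -100, 1, 0, 2], [0.3, -118, 360, -100, 1, 0, 2], [0.3, -118, 360, -100, 1, 0, 2], [0.3, -118, 360, -100, 1, 0, 2], [0.3, -118, 360, -100, 1, 0, 2], [0.3, -118, 360, -35, 1, 0, 2]],
])

```text
clock: 6.15
tool_pos: [0.5338, -0.1996, 0.2231]
eef_rot: [0.955, 0.001, -0.298, 0.005]
contact_force: [1.6, 1.4, -2.3]
opening: 0.425
finger_force: 20.0
```

```bash
python3 - <<'E'
from h import *
s=r.get_state();print(s['opening'],s['tool_pos'],s['qd'].round(2))
print(rel(tcp(PA,qT)+[0,0,.05],qT),rel(tcp(PA,qT),qT))
E
```

```text
0.4245709362276025 [ 0.53383072 -0.19958378  0.22311465] [ 0.1  -0.08 -0.12  1.79  0.03 -1.54 -0.19]
[22.1 -5.9 34.1  0.3 -0.4 -0.5] [50.5 -6.3 75.2  0.3 -0.4 -0.5]
```

Call:
move_arm([
  [[0.3, 0, 0, 0, 0, 0, 0], [0.3, 15, 0, 20, 0, 0, 0], [0.3, 34, 0, 49, 0, 0, 0], [0.3, 34, 0, 49, 0, 0, 0], [0.3, 34, 0, 49, 0, 0, 0]],
])

```text
clock: 6.78
tool_pos: [0.5325, -0.1936, 0.1644]
eef_rot: [0.953, 0.005, -0.302, 0.003]
contact_force: [-0.4, -0.1, -0.3]
opening: 0.422
finger_force: 20.0
```

```bash
python3 - <<'E'
from h import *
s=r.get_state();print(s['opening'],s['tool_pos'],s['qd'].round(2))
print(rel(tcp(PA,qT),qT))
E
```

```text
0.42232591138835807 [ 0.5324626  -0.19362836  0.16441588] [ 0.01 -0.02  0.   -0.   -0.   -0.01 -0.  ]
[18.5  0.4 26.1  0.2  0.1  0. ]
```

Call:
move_arm([
  [[0.3, 9, 0, 13, 0, 0, 0], [0.3, 17, 0, 24, 0, 0, 0], [0.3, 20, 0, 28, 0, 0, 0], [0.3, 20, 0, 28, 0, 0, 0]],
])

```text
clock: 7.28
tool_pos: [0.5318, -0.194, 0.1288]
eef_rot: [0.953, 0.005, -0.302, 0.003]
contact_force: [0.3, -0.7, -0.9]
opening: 0.422
finger_force: 20.0
```

Call:
move_arm([
  [[0.6, 0, 0, 0, 0, 0, 0], [0.6, 0, 0, 0, 0, 0, 0], [0.6, 0, 0, 0, 0, 0, 0], [0.6, 0, 0, -30, 0, 0, 0], [0.6, 0, 0, -80, 0, 0, 0], [0.6, -50, 0, -140, 0, 0, 0], [0.6, -70, 0, -160, 0, 0, 0]],
])

```text
clock: 8.15
tool_pos: [0.5672, -0.1932, 0.3026]
eef_rot: [0.954, 0.005, -0.301, 0.003]
contact_force: [0.7, 0.6, -0.6]
opening: 0.6
finger_force: 0.0
```

```bash
python3 - <<'E'
from h import *
import cv2
im=r.snapshot('scene')[110:230,130:290,::-1]
cv2.imwrite('pics/p1.png',cv2.resize(im,None,fx=4,fy=4))
q=lean(YG);s=r.get_state();print(s['tool_pos'])
print(rel(tcp(B,q,.13)+[0,0,.12],q),rel(tcp(B,q,.13),q))
E
```

```text
[ 0.56816265 -0.19393594  0.30807659]
[ 4.570e+01 -4.398e+02  2.870e+01 -1.100e+00 -4.000e-01 -2.100e+00] [ 1.139e+02 -4.404e+02  1.275e+02 -1.100e+00 -4.000e-01 -2.100e+00]
```

View pics/p1.png

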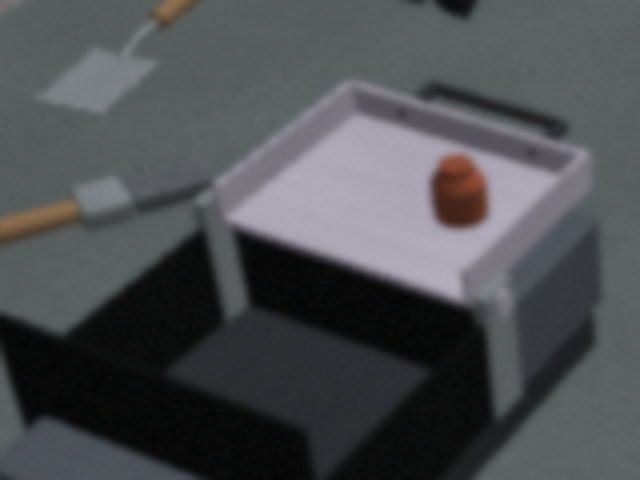

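Knob A stands upright in the level tote at crop (460,190). Next is knob B.

Call:
move_arm([
  [[0.6, 46, -440, 29, -1, 0, -2], [0.6, 46, -440, 29, -1, 0, -2], [0.6, 46, -440, 29, -1, 0, -2], [0.6, 46, -440, 29, -1, 0, -2], [0.6, 46, -440, 29, -1, 0, -2], [0.6, 46, -440, 29, -1, 0, -2], [0.6, 46, -440, 29, -1, 0, -2], [0.6, 46, -440, 29, -1, 0, -2], [0.6, 114, -440, 127, -1, 0, -2], [0.6, 114, -440, 127, -1, 0, -2]],
])

```text
clock: 9.45
tool_pos: [0.5824, 0.2455, 0.1283]
eef_rot: [0.953, 0.024, -0.301, 0.006]
contact_force: [0.2, 0.3, -0.7]
opening: 0.598
finger_force: 0.0
```

Call:
move_arm([
  [[0.6, 0, 0, 0, 0, 0, 0], [0.6, 0, 0, 40, 0, 0, 0], [0.6, 0, 0, 70, 0, 0, 0], [0.6, 0, 0, 70, 0, 0, 0], [0.6, 0, 0, 70, 0, 0, 0]],
])

```text
clock: 10.07
tool_pos: [0.5441, 0.245, 0.0747]
eef_rot: [0.954, 0.024, -0.3, 0.005]
contact_force: [0.6, 0.3, -0.1]
opening: 0.598
finger_force: 0.0
```

```bash
python3 - <<'E'
from h import *
q=lean(YG);s=r.get_state();print(s['tool_pos'],s['qd'].round(2));print(rel(tcp(B,q),q))
E
```

```text
[0.5441308  0.24504713 0.07469208] [-0.    0.    0.   -0.01 -0.   -0.01  0.  ]
[-1.7  1.7 56.3 -0.3 -0.1  0.1]
```

Call:
move_arm([
  [[0.6, -1, 2, 20, 0, 0, 0], [0.6, -1, 2, 45, 0, 0, 0], [0.6, -1, 2, 56, 0, 0, 0], [0.6, -1, 2, 56, 0, 0, 0]],
])

```text
clock: 10.58
tool_pos: [0.5095, 0.2414, 0.0276]
eef_rot: [0.953, 0.024, -0.302, 0.006]
contact_force: [0.9, -0.3, -0.8]
opening: 0.6
finger_force: 0.0
```

Call:
move_arm([
  [[0.3, 0, 0, 0, 0, 0, 0], [0.3, 0, 0, 0, 0, 0, 0], [0.3, 0, 0, 0, 0, 0, 0], [0.3, 0, 0, 0, 0, 0, 0], [0.3, 0, 0, -10, 0, 0, 0], [0.3, 0, 0, -30, 0, 0, 0], [0.3, 0, 0, -70, 0, 0, 0], [0.3, 0, 0, -120, 0, 0, 0], [0.3, 0, 0, -120, 0, 0, 0]],
], newtons=20)

```text
clock: 11.7
tool_pos: [0.5814, 0.2444, 0.1276]
eef_rot: [0.954, 0.023, -0.298, 0.005]
contact_force: [0.7, -0.2, -2.2]
opening: 0.424
finger_force: 20.0
```

```bash
python3 - <<'E'
from h import *
s=r.get_state();print(s['tool_pos'],s['opening']);print(rel(tcp(PB,qT)+[0,0,.09],qT))
E
```

```text
[0.58137138 0.24437031 0.12761775] 0.42381160117850813
[-1.159e+02  5.191e+02 -3.790e+01  1.100e+00 -3.000e-01  2.000e+00]
```

Call:
move_arm([
  [[0.3, -40, 0, -58, 0, 0, 0], [0.3, -86, 0, -123, 0, 0, 0], [0.3, -86, 0, -123, 0, 0, 0], [0.3, -116, 260, -110, 1, 0, 2], [0.3, -116, 260, -110, 1, 0, 2], [0.3, -116, 519, -105, 1, 0, 2], [0.3, -116, 519, -105, 1, 0, 2], [0.3, -116, 519, -105, 1, 0, 2], [0.3, -116, 519, -105, 1, 0, 2], [0.3, -116, 519, -105, 1, 0, 2]],
])

```text
clock: 12.95
tool_pos: [0.5679, -0.1948, 0.2754]
eef_rot: [0.953, 0.005, -0.304, 0.003]
contact_force: [0.7, 0.5, -2.0]
opening: 0.422
finger_force: 20.0
```

Call:
move_arm([
  [[0.3, 0, 0, 0, 0, 0, 0], [0.3, 0, 0, 0, 0, 0, 0]],
])

```text
clock: 13.2
tool_pos: [0.5684, -0.1924, 0.2754]
eef_rot: [0.953, 0.005, -0.303, 0.002]
contact_force: [0.6, 1.2, -0.5]
opening: 0.424
finger_force: 20.0
```

```bash
python3 - <<'E'
from h import *
s=r.get_state();print(s['tool_pos'],s['opening'],s['qd'].round(2));print(rel(tcp(PB,qT)+[0,0,.05],qT),rel(tcp(PB,qT)+[0,0,.03],qT))
E
```

```text
[ 0.56839016 -0.19240175  0.27536741] 0.42419457953574263 [-0.03 -0.01 -0.02 -0.   -0.    0.    0.  ]
[23.8 85.2 97.1  0.1  0.3  0.1] [3.530e+01 8.520e+01 1.134e+02 1.000e-01 3.000e-01 1.000e-01]
```

Call:
move_arm([
  [[0.3, 0, 50, 0, 0, 0, 0], [0.3, 0, 85, 0, 0, 0, 0], [0.3, 10, 85, 50, 0, 0, 0], [0.3, 24, 85, 97, 0, 0, 0], [0.3, 35, 85, 113, 0, 0, 0], [0.3, 35, 85, 113, 0, 0, 0], [0.3, 35, 85, 113, 0, 0, 0]],
])

```text
clock: 14.08
tool_pos: [0.5355, -0.2786, 0.1656]
eef_rot: [0.954, 0.005, -0.3, 0.003]
contact_force: [-0.5, 0.5, -1.2]
opening: 0.418
finger_force: 20.0
```

```bash
python3 - <<'E'
from h import *
s=r.get_state();print(s['tool_pos'],s['opening']);print(rel(tcp(PB,qT)+[0,0,-.0035],qT))
E
```

```text
[ 0.53551287 -0.27858463  0.16558526] 0.41809722108538877
[18.6 -0.7 31.7  0.3 -0.   0. ]
```

Call:
move_arm([
  [[0.3, 9, 0, 13, 0, 0, 0], [0.3, 16, 0, 24, 0, 0, 0], [0.3, 19, 0, 31, 0, 0, 0], [0.3, 19, 0, 31, 0, 0, 0]],
])

```text
clock: 14.58
tool_pos: [0.5313, -0.279, 0.1277]
eef_rot: [0.953, 0.005, -0.302, 0.003]
contact_force: [-0.3, 0.4, -0.6]
opening: 0.418
finger_force: 20.0
```

Call:
move_arm([
  [[0.6, 0, 0, 0, 0, 0, 0], [0.6, 0, 0, 0, 0, 0, 0], [0.6, 0, 0, 0, 0, 0, 0], [0.6, 0, 0, -30, 0, 0, 0], [0.6, 0, 0, -80, 0, 0, 0], [0.6, -50, 0, -140, 0, 0, 0], [0.6, -70, 0, -160, 0, 0, 0], [0.6, -70, 0, -160, 0, 0, 0]],
])

```text
clock: 15.58
tool_pos: [0.5674, -0.2791, 0.3031]
eef_rot: [0.954, 0.004, -0.298, 0.004]
contact_force: [0.2, -0.3, 0.5]
opening: 0.601
finger_force: 0.0
```

```bash
cat >> h.py <<'E'
BAR=np.array([.4335,-.236,.132])
def down(yaw): # tool down, closing along the x of yaw
    return Ro.from_euler('z',yaw)*Ro.from_matrix(np.array([[0,1,0],[1,0,0],[0,0,-1.]]))
E
python3 - <<'E'
from h import *
import cv2
im=r.snapshot('scene')[110:260,130:450,::-1];np.save('c.npy',r.snapshot('top'))
cv2.imwrite('pics/p2.png',cv2.resize(im,None,fx=2.5,fy=2.5))
s=r.get_state();print(s['tool_pos'],s['q'].round(2),Ro.from_quat(s['eef_rot']).as_matrix().round(2).tolist())
for y in(0,np.pi): print(rel(BAR+[0,0,.13],down(YT+y)))
E
```

```text
[ 0.56615439 -0.27813127  0.29897411] [ 0.31  0.98 -0.04  0.86  0.21  1.89 -1.28] [[0.82, 0.01, -0.58], [0.01, -1.0, -0.01], [-0.58, 0.0, -0.82]]
[-86.9 -43.7 106.2 -27.4  27.7 -86.8]
[-86.9 -43.7 106.2  27.7  27.4  87. ]
```

View pics/p2.png

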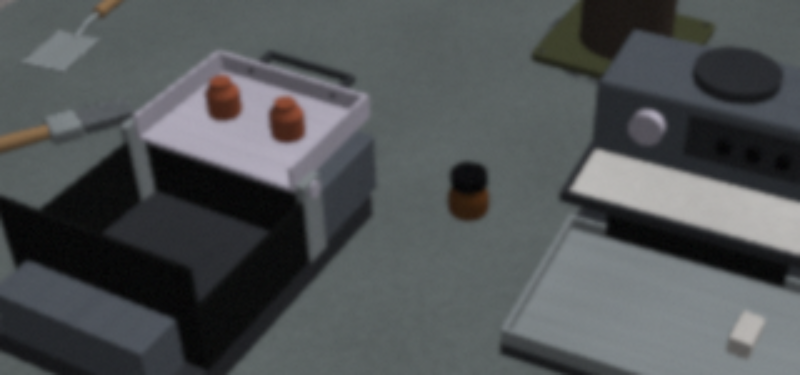

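Both knobs stand in the level tote at (223,97) and (287,118). The jar stands at (468,190) and the stone still lies at (746,333). Next is the bar.

Call:
move_arm([
  [[0.2, -87, -44, 106, -27.4, 27.7, -86.8], [0.2, -87, -44, 106, -27.4, 27.7, -86.8], [0.2, -87, -44, 106, -27.4, 27.7, -86.8], [0.2, -87, -44, 106, -27.4, 27.7, -86.8], [0.2, -87, -44, 106, -27.4, 27.7, -86.8], [0.2, -87, -44, 106, -27.4, 27.7, -86.8], [0.2, -87, -44, 106, -27.4, 27.7, -86.8], [0.2, -87, -44, 106, -27.4, 27.7, -86.8], [0.2, -87, -44, 106, -27.4, 27.7, -86.8], [0.2, -87, -44, 106, -27.4, 27.7, -86.8]],
], newtons=15)

```text
clock: 16.92
tool_pos: [0.4315, -0.2361, 0.2609]
eef_rot: [0.704, 0.71, 0.0, -0.002]
contact_force: [0.6, 0.6, 0.2]
opening: 0.199
finger_force: 0.0
```

Call:
move_arm([
  [[0.2, 0, 0, 0, 0, 0, 0], [0.2, 0, 0, 0, 0, 0, 0]],
])

```text
clock: 17.18
tool_pos: [0.4334, -0.2353, 0.2617]
eef_rot: [0.704, 0.71, 0.0, -0.001]
contact_force: [-0.2, 0.5, -0.1]
opening: 0.202
finger_force: 0.0
```

```bash
python3 - <<'E'
from h import *
import cv2
s=r.get_state();print(s['tool_pos'],s['q'].round(2),s['opening'])
print(rel(BAR+[0,0,.03],down(YT)),rel(BAR+[0,0,-.014],down(YT)))
c=r.camera_info('wrist');im=r.snapshot('wrist')
for y in(-.05,0,.05):
    v=np.array(c['R'])@(BAR+[0,y,.005])+c['t'];print((v[:2]/v[2]*c['fx']+[c['cx'],c['cy']]).round(1))
cv2.imwrite('pics/w2.png',im[:,:,::-1])
E
```

```text
[ 0.4334346  -0.23527068  0.26170244] [ 0.8   0.54 -0.62  1.91  0.42  0.82 -0.04] 0.2022756503873623
[-0.8  0.1 99.7 -0.  -0.  -0. ] [ -0.9   0.2 143.7  -0.   -0.   -0. ]
[322.1 244.5]
[322.5 197.8]
[322.9 146.5]
```

View pics/w2.png

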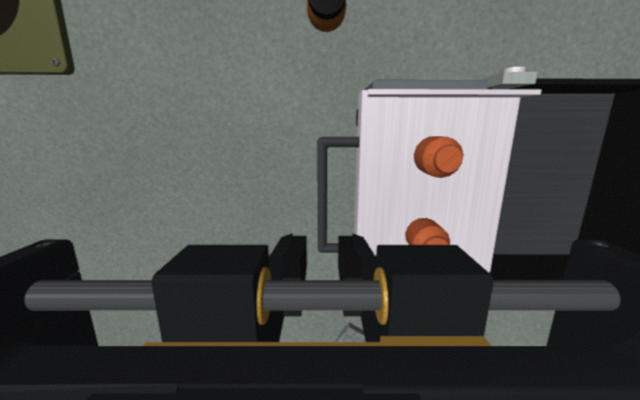

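The wrist picture shows the bar along column 322 from rows 138 to 250, where predicted. I'm descending onto it.

Call:
move_arm([
  [[0.2, 0, 0, 50, 0, 0, 0], [0.2, 0, 0, 95, 0, 0, 0], [0.2, 0, 0, 110, 0, 0, 0], [0.2, 0, 0, 127, 0, 0, 0], [0.2, 0, 0, 143, 0, 0, 0], [0.2, 0, 0, 143, 0, 0, 0]],
])

```text
clock: 17.98
tool_pos: [0.434, -0.2355, 0.1194]
eef_rot: [0.704, 0.71, -0.0, 0.0]
contact_force: [0.8, 1.1, 0.6]
opening: 0.203
finger_force: 0.0
```

Call:
move_arm([
  [[0, 0, 0, 0, 0, 0, 0], [0, 0, 0, 0, 0, 0, 0], [0, 0, 0, 0, 0, 0, 0], [0, 0, 0, 0, 0, 0, 0]],
], newtons=15)

```text
clock: 18.48
tool_pos: [0.4333, -0.2358, 0.12]
eef_rot: [0.704, 0.71, -0.0, 0.0]
contact_force: [-4.4, 0.4, 6.6]
opening: 0.106
finger_force: 15.0
```

```bash
python3 - <<'E'
from h import *
s=r.get_state();print(s['tool_pos'],s['opening'],s['contact_force'])
for th in range(6,72,5):
    a=np.radians(th)+.0666;a0=.0666
    print(th,np.round([180.4*(np.cos(a0)-np.cos(a)),180.4*(np.sin(a)-np.sin(a0))],0))
E
```

```text
[ 0.43330076 -0.23577539  0.12003768] 0.10590672582138337 [-4.41364447  0.406225    6.62829867]
6 [ 2. 19.]
11 [ 6. 34.]
16 [10. 49.]
21 [16. 64.]
26 [23. 78.]
31 [32. 91.]
36 [ 41. 104.]
41 [ 52. 115.]
46 [ 64. 126.]
51 [ 76. 135.]
56 [ 89. 144.]
61 [103. 151.]
66 [118. 157.]
71 [133. 162.]
```

Call:
move_arm([
  [[0, 0, 2, -19, 0, 0, 0], [0, 0, 6, -34, 0, 0, 0], [0, 0, 10, -49, 0, 0, 0], [0, 0, 16, -64, 0, 0, 0], [0, 0, 23, -78, 0, 0, 0], [0, 0, 32, -91, 0, 0, 0], [0, 0, 32, -91, 0, 0, 0]],
])

```text
clock: 19.35
tool_pos: [0.4633, -0.2356, 0.2107]
eef_rot: [0.704, 0.71, -0.002, -0.001]
contact_force: [-5.5, 0.6, 0.6]
opening: 0.107
finger_force: 15.0
```

Call:
move_arm([
  [[0, 0, 9, -13, 0, 0, 0], [0, 0, 20, -24, 0, 0, 0], [0, 0, 32, -35, 0, 0, 0], [0, 0, 44, -44, 0, 0, 0], [0, 0, 57, -53, 0, 0, 0], [0, 0, 71, -60, 0, 0, 0], [0, 0, 84, -65, 0, 0, 0], [0, 0, 84, -65, 0, 0, 0], [0, 0, 84, -65, 0, 0, 0], [0, 0, 84, -65, 0, 0, 0]],
])

```text
clock: 20.6
tool_pos: [0.5497, -0.2352, 0.2783]
eef_rot: [0.704, 0.71, 0.0, 0.002]
contact_force: [-6.7, 0.9, 15.1]
opening: 0.107
finger_force: 15.0
```

```bash
python3 - <<'E'
from h import *
import cv2
im=r.snapshot('scene')[80:260,110:310,::-1];t=r.snapshot('top')[90:270,350:470,::-1]
cv2.imwrite('pics/p3.png',cv2.resize(np.hstack([im,t]),None,fx=2.5,fy=2.5,interpolation=cv2.INTER_CUBIC))
E
```

```text
(no output)
```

View pics/p3.png

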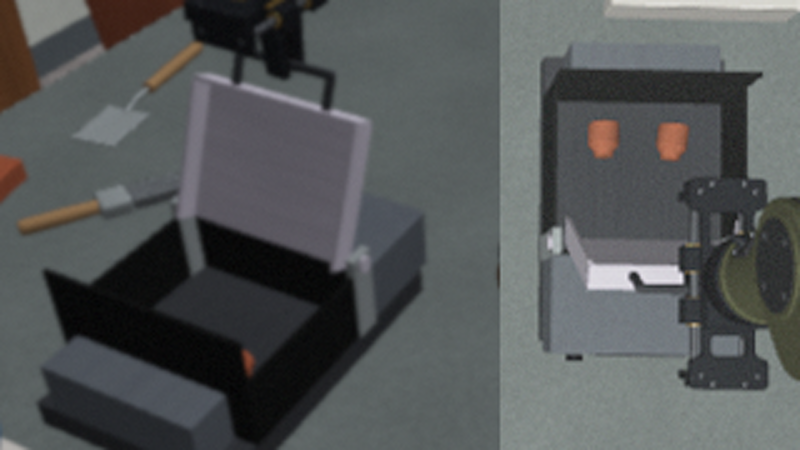

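Both knobs lie on the hopper floor (crop (603,138) and (672,140)) and the tote is empty. I'm lowering it back along the same arc.

Call:
move_arm([
  [[0, 0, -13, 5, 0, 0, 0], [0, 0, -27, 12, 0, 0, 0], [0, 0, -40, 21, 0, 0, 0], [0, 0, -52, 30, 0, 0, 0], [0, 0, -64, 41, 0, 0, 0], [0, 0, -75, 52, 0, 0, 0], [0, 0, -84, 65, 0, 0, 0], [0, 0, -93, 78, 0, 0, 0], [0, 0, -93, 78, 0, 0, 0]],
])

```text
clock: 21.82
tool_pos: [0.4566, -0.2356, 0.1971]
eef_rot: [0.704, 0.71, 0.0, 0.0]
contact_force: [0.4, 0.6, -2.6]
opening: 0.106
finger_force: 15.0
```

Call:
move_arm([
  [[0, 0, -7, 14, 0, 0, 0], [0, 0, -13, 29, 0, 0, 0], [0, 0, -17, 44, 0, 0, 0], [0, 0, -21, 59, 0, 0, 0], [0, 0, -22, 68, 0, 0, 0], [0, 0, -23, 75, 0, 0, 0], [0, 0, -23, 75, 0, 0, 0]],
])

```text
clock: 22.7
tool_pos: [0.4336, -0.2357, 0.1222]
eef_rot: [0.704, 0.71, -0.0, -0.0]
contact_force: [-2.1, 2.1, -1.7]
opening: 0.106
finger_force: 15.0
```

```bash
python3 - <<'E'
from h import *
s=r.get_state();print(s['tool_pos'],s['opening'],s['contact_force'])
E
```

```text
[ 0.43362147 -0.23571971  0.1222193 ] 0.1059356387810289 [-2.0810984   2.13551281 -1.67731673]
```

Call:
move_arm([
  [[0, 0, 0, 2, 0, 0, 0], [0, 0, 0, 2.5, 0, 0, 0], [0, 0, 0, 2.5, 0, 0, 0], [0.2, 0, 0, 2.5, 0, 0, 0], [0.2, 0, 0, 2.5, 0, 0, 0], [0.2, 0, 0, 2.5, 0, 0, 0]],
])

```text
clock: 23.45
tool_pos: [0.4344, -0.236, 0.1201]
eef_rot: [0.704, 0.71, 0.001, 0.001]
contact_force: [-0.3, 0.1, 0.1]
opening: 0.2
finger_force: 0.0
```

Call:
move_arm([
  [[0.2, 0, 0, -10, 0, 0, 0], [0.2, 0, 0, -30, 0, 0, 0], [0.2, 0, 0, -80, 0, 0, 0], [0.2, 0, 0, -140, 0, 0, 0], [0.2, 0, -20, -180, 0, 0, 0], [0.2, 0, -20, -180, 0, 0, 0]],
])

```text
clock: 24.2
tool_pos: [0.4141, -0.2365, 0.3031]
eef_rot: [0.705, 0.71, 0.001, 0.003]
contact_force: [-0.3, 0.3, -0.8]
opening: 0.195
finger_force: 0.0
```

```bash
python3 - <<'E'
from h import *
import cv2
a=r.snapshot('scene')[80:290,110:480,::-1]
cv2.imwrite('pics/p4.png',cv2.resize(a,None,fx=2.1,fy=2.1,interpolation=cv2.INTER_CUBIC))
print(r.get_state()['contact_force'],r.get_state()['clock'])
E
```

```text
[0.40040179 0.41279843 0.25491946] 24.25
```

View pics/p4.png

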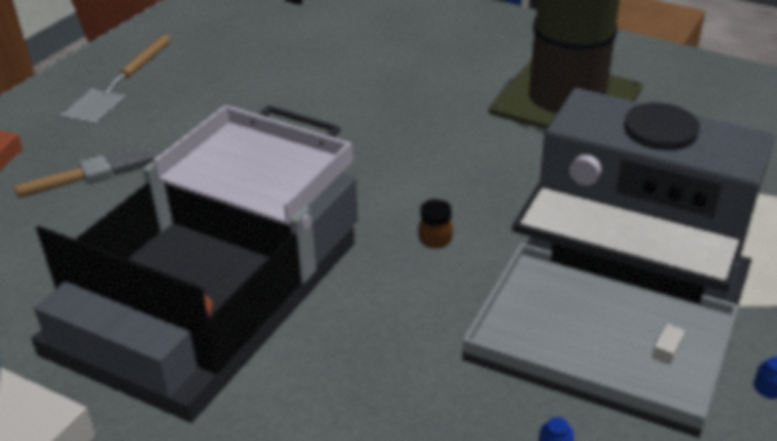

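The tote is level and empty at (255,160), with the knobs in the hopper. The jar stands at (436,222), the stone lies at (669,342), and the arm is clear.

```bash
python3 -c "
from plant import r
print(r.finish_job())"
```

```text
the job is handed in; nothing more can be done
None
```

Both knobs are in the hopper, the tote is back down level and released, the stone and jar stayed where they were, and the job was handed in at about 24 s.

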